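# Slide the disc tray across to the cork stand

## Robot

A 6-joint arm with a two-finger parallel gripper is mounted at the origin on a cart in front of the work surface, level with it; the furniture and walls round the work are solid. World frame = base frame: x ahead of the robot, y to its left, z up, the work surface at z = 0. Lengths are in mm, angles in rad, forces in N, time in s.
With the tool pointing down it reaches from about 350 to 950 mm from the base axis. Payload 17.4 kg.
Tool frame: the origin (TCP) lies midway between the tips of the shut fingers; the grasp point (between the pads) lies manip.grasp_offset behind it (manip.grasp_offset is the distance from the TCP to the grasp point, in mm); z points along the fingers, y is the line along which they close (so a half turn about z gives the same grasp; the last joint's range is limited). The gripper opens to 93 mm and grips with 3 to 60 N. Pads are 15 mm wide; open, the fingers measure 128 mm over their backs; the gripper's body (75 mm by 188 mm) begins 65 mm behind the grasp point.
Start: joints at [-1.286, 0.116, 1.442, -0, 1.584, -0.038], TCP at [214.116, -640.146, 218.646] pointing down, gripper open.
Joint ranges: [-2.83, 2.83], [-0.83, 2.19], [0.07, 2.5], [-1.14, 4.28], [0.01, 3], [-2.97, 2.97]. Speed limits (rad/s): [1.89, 1.89, 2.22, 3.14, 3.14, 3.14].

## Interface

Orientations are given as a rotation vector (axis times angle).
In Python, from station import manip gives the robot as it stands.
- The arm moves only by the tool jog_arm, never from a script. Its argument "rows" is a list of rows, each an object with "hand": the opening, from 0 (shut) to 1 (fully open); "linear": the shift along the world's x, y, z in cm, a list of three; "yaw": the turn about the world's z in units of 10 degrees (1.0 is 10 degrees). A call has 1 to 10 rows; each row is the pose to reach, as a shift and turn from the pose commanded when the call began; what a row does not reach only later rows make up. A row lasts 1/8 s, in which the tool goes at most 62.5 mm and 10.7 degrees, less where a joint would pass 70% of its speed; a pose out of reach is approached as far as the arm can. A call with a gripper value outside its range is refused whole. The fingers move at their own pace and stop on an object; the grip force is fixed at half the most. Time passes only in rows, so rows that repeat a pose let the fingers close. It gives the time, the measured TCP pose, the force, the opening and the grip force at its end, in the units of the state.
- manip.state(): the state, without advancing time (a new reading comes with each control period).
- manip.grab_frame(name): name is "side" or "top"; returns the picture (420x560x3 uint8, blue, green, red); there is no depth.
- manip.camera_params(name): a dict with "mtx" (3x3 intrinsics, pixels), "xyz" and "rotation" of the camera in the world. Camera axes: x right, y down, z forward; pixel columns grow to the right and rows downward; lengths in mm; the calibration is good to about 2 mm. A picture is of the moment at which its call begins. camera_params takes no time and is no camera call.
- manip.job_done(): hands the job in; it is judged then, once.
The state is a dict: "time": time; "qpos": joint angles; "qd": joint speeds; "effort": joint torques, N m; "eef_pos": TCP position; "orientation": TCP orientation; "ft_force": force on the tool from outside, world axes, zero at the start; "ft_torque": the same for the moment, N m; "gripper_width": finger opening in mm; "grasp_force": force on a finger pad.
Only numpy, scipy, OpenCV 4.12 (cv2) and the standard library are available. Lean on these libraries where they do the work, as an engineer would, in place of code of your own. Each camera call takes 0.05 s, during which the arm holds its last target. There are 200 camera calls.

## Task

Slide the small dark wooden tray with the turned disc in it off the plain plywood stand, straight across the open gap, onto the stand with the cork top, and leave it centred and square there with the disc still in it. Keep the tray flat on the stands all the way: do not lift it and do not let it sag or tip into the gap. Leave the carved blank on the blue stand where it is.

Things in the scene. Friction and masses are not known exactly. Their poses are not given: they have to be found in the camera images.
- tray: Loose open dark wooden tray, 0.3 to 0.45 kg, outside 140 (its x) x 120 (its y) x 36 mm high, walls 8 mm thick, inner floor 14 mm above its origin (centre of its underside; runners along y). It starts near the middle of a fixed plain plywood stand of the cork stand's size and height, within 6 degrees of square. Push its wall with spread fingertips to keep it straight, or draw it by a wall.
- cork_stand: Fixed stand with brown cork top, 170 x 170 mm, 45 mm high; origin: centre of its underside, on the table. Three stands of this size stand in a row along their y, same yaw, level tops: plain plywood in the middle, cork and blue at either end (which end varies), at most 4 mm off line in x. Open gaps between tops: 32 to 46 mm. The tray must go about 0.21 m along the row.
- disc: Turned wooden disc, 64 mm across, 12 mm thick, lying loose in the tray. Origin: centre of its underside.
- blank: Half-carved pale wooden blank, 58 x 31 x 30 mm, loose, near the middle of the stand with the blue top (170 x 170 x 45 mm), which stands on the other side of the plain stand from the cork one. Origin: centre of its underside. Not to be disturbed.
Not all that is in view belongs to the job. Leave any red look-alike of the disc alone.

How it is judged:
By the outcome, as a careful person would: the job done as asked, in the order asked, and still so for the second after the job is handed in, with the robot touching nothing.
It also fails if it takes over 32 s, if anything falls off the work surface, if the arm or the gripper's body presses on something with over 40 N, if the wrist force passes 120 N, or if a joint passes its speed limit or range.

## Working session

There is one attempt and no reset: what is moved stays moved. The work goes in short steps, Python scripts to look and compute and a tool call to move; the robot and the scene stay as the last step left them, time stands still between calls to the robot, and variables do not carry over. Pictures are saved under pics/ and viewed, at most 10 in all, crops included, and the job is handed in when it is done.

Besides the shell and the picture viewer there is one more tool, called by a JSON object that holds its "name" and its "arguments", one argument or row to a line. jog_arm: Moves the arm, as the interface text tells. Its arguments: {"type":"object","properties":{"rows":{"type":"array","items":{"type":"object","properties":{"hand":{"type":"number"},"linear":{"type":"array","items":{"type":"number"}},"yaw":{"type":"number"}}}}},"required":["rows"]}

```bash
mkdir -p pics
python3 - <<'E'
from station import manip
import cv2
for n in("top","side"):
    cv2.imwrite(f"pics/{n}0.png",manip.grab_frame(n)); c=manip.camera_params(n); print(n,c)
s=manip.state();print(s, manip.grasp_offset)
E
```

```text
top {'mtx': array([[538.78033684,   0.        , 285.09255888],
       [  0.        , 538.78033684, 212.730416  ],
       [  0.        ,   0.        ,   1.        ]]), 'xyz': array([ 408.13323441,   51.58315895, 1271.49662276]), 'rotation': array([-2.19587712,  2.21342013, -0.0720755 ])}
side {'mtx': array([[396.28944019,   0.        , 284.70950615],
       [  0.        , 396.28944019, 214.01014101],
       [  0.        ,   0.        ,   1.        ]]), 'xyz': array([181.04821493, 806.25968258, 516.40138942]), 'rotation': array([-0.45823771,  2.51391492, -1.44565855])}
{'time': 0.1, 'qpos': array([-1.28578753e+00,  1.16465356e-01,  1.44217575e+00,  3.08608939e-05,
        1.58398500e+00, -3.78095080e-02]), 'qd': array([ 0.00021288, -0.00041957, -0.00035241,  0.00053661,  0.00155897,
        0.00115617]), 'effort': array([ 1.81131498e-03, -7.22894239e+01, -6.23866224e+01,  7.81603809e-02,
        2.28644279e-02, -2.11455881e-05]), 'eef_pos': array([ 214.08428329, -639.97312818,  217.97466675]), 'orientation': array([-3.09974151e+00, -5.04718026e-01,  1.51981593e-04]), 'ft_force': array([0.32152256, 0.84132374, 0.44386213]), 'ft_torque': array([-0.0151261 ,  0.02461631, -0.00871538]), 'grasp_force': 0.0, 'gripper_width': 93.19108357788721} 18.8
```

View pics/top0.png

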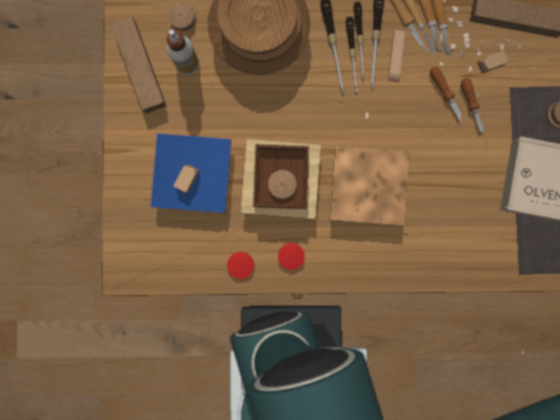

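View pics/side0.png

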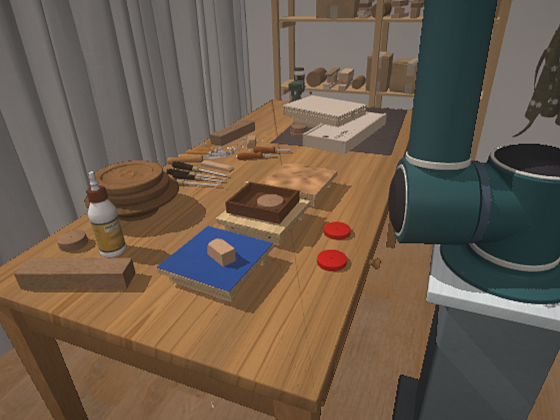

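Top view: blue stand at (192,173) with the blank at (186,179). The plain stand is at (282,179) with the tray at (281,177) and the wooden disc at (283,184). The cork stand is at (369,186), towards -y. There are three disc-like things: red at (240,265), red at (291,257), and the brown one at (283,184). Only the brown one lies in the tray, so it is the disc meant.

```bash
cat > h.py <<'E'
from station import manip
import cv2, numpy as np
def ray(n,px,z):
    c=manip.camera_params(n); R=cv2.Rodrigues(np.array(c["rotation"]))[0]
    px=np.atleast_2d(np.float64(px)); d=np.c_[px,np.ones(len(px))]@np.linalg.inv(c["mtx"]).T@R.T
    return c["xyz"]+d*((z-c["xyz"][2])/d[:,2])[:,None]
def rect(mask,z,n="top"):
    cs=cv2.findContours(mask,cv2.RETR_EXTERNAL,cv2.CHAIN_APPROX_NONE)[0]
    c=max(cs,key=cv2.contourArea)[:,0]
    (x,y),s,a=cv2.minAreaRect(np.float32(ray(n,c+0.0,z)[:,:2]))
    a=(a+45)%90-45
    return np.round([x,y,*s,a],1), c
def roi(m,x0,x1,y0,y1):
    o=np.zeros_like(m); o[y0:y1,x0:x1]=m[y0:y1,x0:x1]; return o
def look(name,tx=(240,325)):
    im=manip.grab_frame("top"); cv2.imwrite(f"pics/{name}.png",im)
    h=cv2.cvtColor(im,cv2.COLOR_BGR2HSV); k=np.ones((3,3),np.uint8)
    tray=roi(cv2.inRange(im,(0,0,0),(60,70,105)),*tx,135,222)
    tray=cv2.morphologyEx(tray,cv2.MORPH_OPEN,k)
    r,c=rect(tray,81); print("tray",r)
    return im,h,tray,c
E
python3 - <<'E'
from h import *
im,h,tray,c=look("a")
blue=roi(cv2.inRange(h,(100,120,40),(130,255,255)),140,240,120,225)
print("blue",rect(blue,45)[0])
plain=roi(cv2.inRange(h,(0,0,165),(40,135,255)),238,328,132,226)
r,_=rect(cv2.morphologyEx(plain,cv2.MORPH_OPEN,np.ones((3,3))),45); print("plain",r)
for p in [(340,180),(370,160),(400,215),(405,190),(327,180),(369,143),(369,226),(250,180),(283,184),(283,155),(258,170)]: print(p,h[p[1],p[0]],im[p[1],p[0]])
v=cv2.resize(im[130:230,235:415],None,fx=4.4,fy=4.4,interpolation=cv2.INTER_CUBIC)
cv2.polylines(v,[((c-[235,130])*4.4).astype(int)],True,(0,255,0),1); cv2.imwrite("pics/crop.png",v)
E
```

```text
tray [546.5  40.4 115.4 137.6  -2.5]
blue [561.1 245.5 165.9 165.9  -4.8]
plain [552.   68.6 117.3 170.8  -4. ]
(340, 180) [ 15 120 161] [ 85 122 161]
(370, 160) [ 14 119 156] [ 83 118 156]
(400, 215) [ 14 116 161] [ 88 121 161]
(405, 190) [ 15 119 144] [ 77 110 144]
(327, 180) [ 15 132 143] [ 69 107 143]
(369, 143) [ 15 130 159] [ 78 119 159]
(369, 226) [ 16 121  99] [52 77 99]
(250, 180) [ 18  92 196] [125 168 196]
(283, 184) [ 13 103 129] [ 77 100 129]
(283, 155) [ 10 130  63] [31 42 63]
(258, 170) [ 12 145  65] [28 43 65]
```

View pics/crop.png

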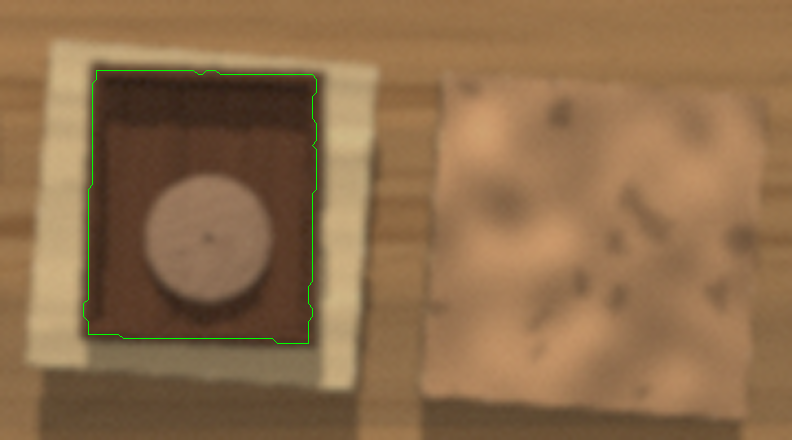

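The crop confirms the brown disc in the tray, at crop (208,238). The cork corners are at crop (440,72), (767,92), (745,418) and (424,396). The tray outline fits its dark edges.

Run:
```python
from h import *
f=lambda q:np.array(q)/4.4+[235,130]-.4
for n,q,z in [("cork",[(440,72),(767,92),(745,418),(424,396)],45),("plain",[(52,40),(378,66),(353,390),(28,365)],45),("tray",[(95,67),(318,75),(312,347),(85,336)],81)]:
    p=ray("top",f(q),z)[:,:2]; (x,y),s,a=cv2.minAreaRect(np.float32(p))
    print(n,np.round(p.mean(0),1),s,(a+45)%90-45,np.round(p,0).tolist())
print("disc",ray("top",f([(208,238)]),71))
# side-view check
im=manip.grab_frame("side");h=cv2.cvtColor(im,cv2.COLOR_BGR2HSV)
c=manip.camera_params("side");print(np.round(ray("side",[(270,201)],71),1))
s=manip.state();R=cv2.Rodrigues(s["orientation"])[0];print(s["eef_pos"],np.degrees(np.arctan2(R[1,1],R[0,1])))
```

```text
cork [ 530.1 -163.2] (171.5426025390625, 171.00946044921875) -3.837646484375 [[621.0, -84.0], [609.0, -255.0], [439.0, -240.0], [452.0, -73.0]]
plain [546.7  40.4] (170.50225830078125, 169.93179321289062) -4.904327392578125 [[639.0, 118.0], [624.0, -52.0], [455.0, -37.0], [469.0, 132.0]]
tray [547.1  40.9] (114.30332946777344, 137.94924926757812) -2.3856887817382812 [[618.0, 95.0], [613.0, -18.0], [475.0, -14.0], [482.0, 101.0]]
disc [[531.86414271  38.18683763  71.        ]]
[[528.8  43.7  71. ]]
[ 214.08812763 -640.03395596  218.18781676] -71.50525497059448
```

{"name": "jog_arm", "arguments": {
  "rows": [
    {"hand": 0.45, "linear": [5, 6, 0], "yaw": -0.2},
    {"hand": 0.45, "linear": [9, 12, 0], "yaw": -0.5},
    {"hand": 0.45, "linear": [13, 18, 0], "yaw": -0.8},
    {"hand": 0.45, "linear": [16, 24, 0], "yaw": -1.1},
    {"hand": 0.45, "linear": [20, 30, 0], "yaw": -1.4},
    {"hand": 0.45, "linear": [23, 36, 0], "yaw": -1.7},
    {"hand": 0.45, "linear": [27, 42, 0], "yaw": -2.0},
    {"hand": 0.45, "linear": [30, 48, 0], "yaw": -2.09},
    {"hand": 0.45, "linear": [33, 54, 0], "yaw": -2.09},
    {"hand": 0.45, "linear": [36.8, 60, 0], "yaw": -2.09}
  ]
}}

```text
time: 1.45
eef_pos: [542.6, -107.4, 218.8]
orientation: [3.141, -0.066, 0.001]
ft_force: [0.7, -0.9, 0.4]
gripper_width: 42.1
grasp_force: 0.0
```

{"name": "jog_arm", "arguments": {
  "rows": [
    {"hand": 0.45, "linear": [0, 0, 0], "yaw": 0},
    {"hand": 0.45, "linear": [0, 0, 0], "yaw": 0}
  ]
}}

```text
time: 1.7
eef_pos: [541.9, -109.4, 218.5]
orientation: [3.141, -0.065, -0.001]
ft_force: [0.1, -0.5, -0.2]
gripper_width: 41.9
grasp_force: 0.0
```

{"name": "jog_arm", "arguments": {
  "rows": [
    {"hand": 0.45, "linear": [2, 4.6, 0], "yaw": 0},
    {"hand": 0.45, "linear": [4.1, 9.3, 0], "yaw": 0},
    {"hand": 0.45, "linear": [4.1, 9.3, -3], "yaw": 0},
    {"hand": 0.45, "linear": [4.1, 9.3, -7], "yaw": 0},
    {"hand": 0.45, "linear": [4.1, 9.3, -11], "yaw": 0},
    {"hand": 0.45, "linear": [4.1, 9.3, -11.8], "yaw": 0},
    {"hand": 0.45, "linear": [4.1, 9.3, -11.8], "yaw": 0},
    {"hand": 0.45, "linear": [4.1, 9.3, -11.8], "yaw": 0}
  ]
}}

```text
time: 2.7
eef_pos: [583.8, -16.9, 102.7]
orientation: [3.141, -0.067, 0.004]
ft_force: [-0.6, 0.6, 0.6]
gripper_width: 41.5
grasp_force: 0.0
```

Run:
```python
from h import *
im=manip.grab_frame("side"); cv2.imwrite("pics/s1.png",cv2.resize(im[130:260,180:360],None,fx=4.4,fy=4.4,interpolation=cv2.INTER_CUBIC)); print(manip.state()["eef_pos"])
```

```text
[583.73399849 -16.75144859 102.48541548]
```

View pics/s1.png

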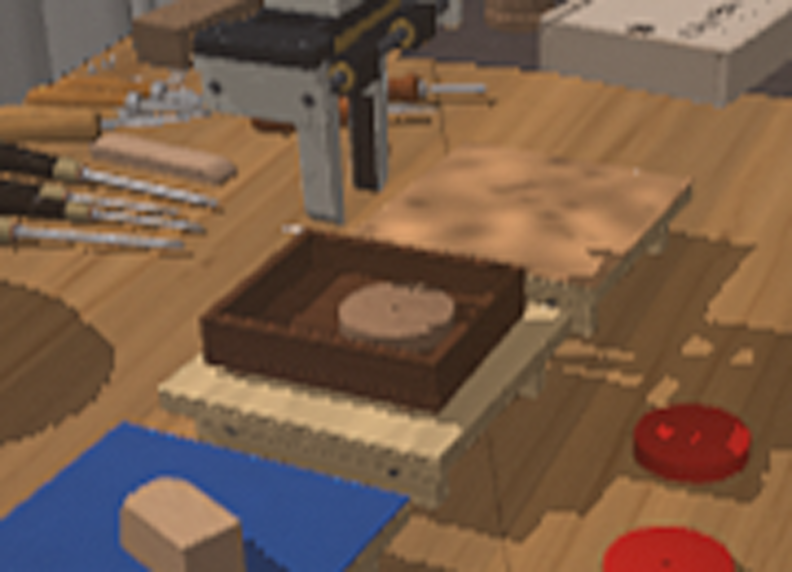

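The fingertips, at crop (322,218) and (370,190), straddle the far -y wall, clear of the disc. I'll go down and grip.

{"name": "jog_arm", "arguments": {
  "rows": [
    {"hand": 0.45, "linear": [0, 0, -2], "yaw": 0},
    {"hand": 0.45, "linear": [0, 0, -3.2], "yaw": 0},
    {"hand": 0.45, "linear": [0, 0, -3.7], "yaw": 0},
    {"hand": 0.45, "linear": [0, 0, -3.7], "yaw": 0},
    {"hand": 0.45, "linear": [0, 0, -3.7], "yaw": 0}
  ]
}}

```text
time: 3.38
eef_pos: [583.3, -16.4, 64.1]
orientation: [3.141, -0.066, 0.001]
ft_force: [0.6, -0.4, -0.1]
gripper_width: 41.9
grasp_force: 0.0
```

{"name": "jog_arm", "arguments": {
  "rows": [
    {"hand": 0.3, "linear": [0, 0, 0], "yaw": 0},
    {"hand": 0.2, "linear": [0, 0, 0], "yaw": 0},
    {"hand": 0.15, "linear": [0, 0, 0], "yaw": 0},
    {"hand": 0.1, "linear": [0, 0, 0], "yaw": 0},
    {"hand": 0.0, "linear": [0, 0, 0], "yaw": 0},
    {"hand": 0.0, "linear": [0, 0, 0], "yaw": 0},
    {"hand": 0.0, "linear": [0, 0, 0], "yaw": 0},
    {"hand": 0.0, "linear": [0, 0, 0], "yaw": 0}
  ]
}}

```text
time: 4.38
eef_pos: [583.1, -16.5, 63.7]
orientation: [3.141, -0.066, 0.0]
ft_force: [-0.6, -3.2, 0.6]
gripper_width: 7.7
grasp_force: 30.0
```

Run:
```python
from h import *
s=manip.state();print(s["eef_pos"],s["ft_force"],s["gripper_width"],s["grasp_force"])
im=manip.grab_frame("side"); cv2.imwrite("pics/s2.png",cv2.resize(im[130:260,180:360],None,fx=4.4,fy=4.4,interpolation=cv2.INTER_CUBIC))
```

```text
[583.05898517 -16.50002035  63.72235261] [-0.55900361 -3.1653707   0.63938212] 7.73398651662674 30.0010684132576
```

View pics/s2.png

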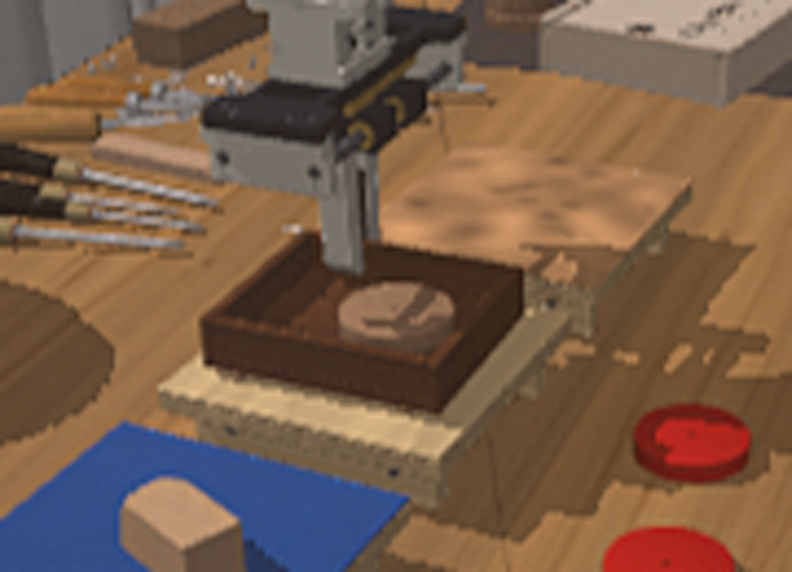

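Gripped on the wall at crop (345,265): 7.7 mm opening, 30 N, vertical force near zero. I'll square the tray, then slide it along the row.

{"name": "jog_arm", "arguments": {
  "rows": [
    {"hand": 0, "linear": [-0.1, -0.1, 0], "yaw": -0.1},
    {"hand": 0, "linear": [-0.21, -0.13, 0], "yaw": -0.21},
    {"hand": 0, "linear": [-0.21, -0.13, 0], "yaw": -0.21},
    {"hand": 0, "linear": [-0.25, -0.6, 0], "yaw": -0.21},
    {"hand": 0, "linear": [-0.33, -1.6, 0], "yaw": -0.21},
    {"hand": 0, "linear": [-0.41, -2.6, 0], "yaw": -0.21},
    {"hand": 0, "linear": [-0.5, -3.6, 0], "yaw": -0.21},
    {"hand": 0, "linear": [-0.58, -4.6, 0], "yaw": -0.21},
    {"hand": 0, "linear": [-0.62, -5.1, 0], "yaw": -0.21},
    {"hand": 0, "linear": [-0.62, -5.1, 0], "yaw": -0.21}
  ]
}}

```text
time: 5.68
eef_pos: [576.9, -68.1, 63.7]
orientation: [3.138, -0.124, 0.0]
ft_force: [1.3, -1.9, 1.1]
gripper_width: 7.6
grasp_force: 30.0
```

Run:
```python
from h import *
s=manip.state();print(s["eef_pos"],s["ft_force"],s["ft_torque"],s["gripper_width"],s["grasp_force"])
im=manip.grab_frame("side"); cv2.imwrite("pics/s3.png",cv2.resize(im[130:260,180:360],None,fx=4.4,fy=4.4,interpolation=cv2.INTER_CUBIC))
```

```text
[576.85861248 -68.13857273  63.70551651] [ 1.3082529  -1.8842401   1.11776033] [-0.25767097 -0.12505684 -0.00473024] 7.6363260160118855 29.999705851078033
```

View pics/s3.png

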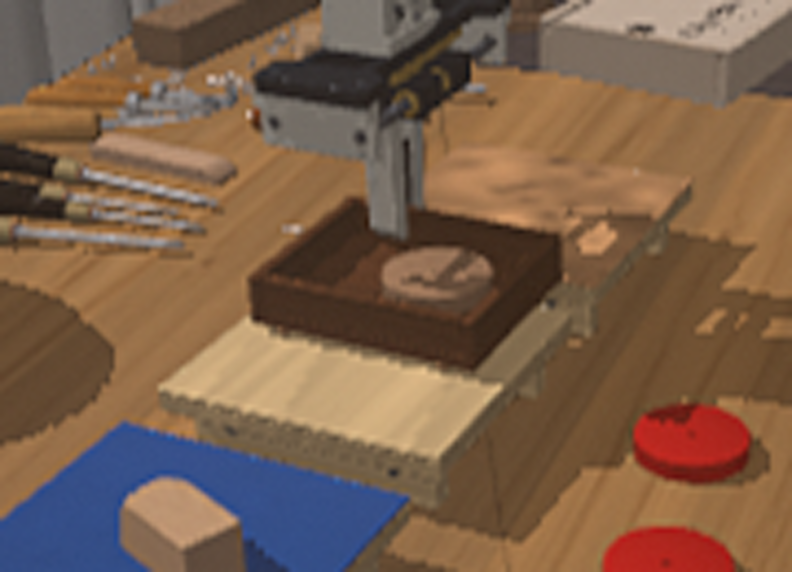

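The tray is flat and square, reaching the gap at crop (560,245). I'll carry on.

{"name": "jog_arm", "arguments": {
  "rows": [
    {"hand": 0, "linear": [-0.04, -0.5, 0], "yaw": 0},
    {"hand": 0, "linear": [-0.12, -1.4, 0], "yaw": 0},
    {"hand": 0, "linear": [-0.2, -2.4, 0], "yaw": 0},
    {"hand": 0, "linear": [-0.28, -3.4, 0], "yaw": 0},
    {"hand": 0, "linear": [-0.37, -4.4, 0], "yaw": 0},
    {"hand": 0, "linear": [-0.45, -5.4, 0], "yaw": 0},
    {"hand": 0, "linear": [-0.54, -6.4, 0], "yaw": 0},
    {"hand": 0, "linear": [-0.62, -7.4, 0], "yaw": 0},
    {"hand": 0, "linear": [-0.67, -8.0, 0], "yaw": 0},
    {"hand": 0, "linear": [-0.67, -8.0, 0], "yaw": 0}
  ]
}}

```text
time: 6.98
eef_pos: [570.1, -148.2, 63.7]
orientation: [3.138, -0.124, 0.0]
ft_force: [0.1, -3.3, 1.1]
gripper_width: 8.0
grasp_force: 30.0
```

{"name": "jog_arm", "arguments": {
  "rows": [
    {"hand": 0, "linear": [-0.04, -0.5, 0], "yaw": 0},
    {"hand": 0, "linear": [-0.12, -1.4, 0], "yaw": 0},
    {"hand": 0, "linear": [-0.2, -2.4, 0], "yaw": 0},
    {"hand": 0, "linear": [-0.28, -3.4, 0], "yaw": 0},
    {"hand": 0, "linear": [-0.37, -4.4, 0], "yaw": 0},
    {"hand": 0, "linear": [-0.45, -5.4, 0], "yaw": 0},
    {"hand": 0, "linear": [-0.54, -6.4, 0], "yaw": 0},
    {"hand": 0, "linear": [-0.6, -7.1, 0], "yaw": 0},
    {"hand": 0, "linear": [-0.62, -7.37, 0], "yaw": 0},
    {"hand": 0, "linear": [-0.62, -7.37, 0], "yaw": 0}
  ]
}}

```text
time: 8.22
eef_pos: [563.9, -221.6, 63.7]
orientation: [3.138, -0.124, 0.0]
ft_force: [0.6, -2.6, 1.6]
gripper_width: 7.8
grasp_force: 30.0
```

Run:
```python
from h import *
s=manip.state();print(s["eef_pos"],s["ft_force"],s["gripper_width"],s["grasp_force"])
im=manip.grab_frame("top");cv2.imwrite("pics/t2.png",cv2.resize(im[130:230,235:415],None,fx=4.4,fy=4.4,interpolation=cv2.INTER_CUBIC))
```

```text
[ 563.90030245 -221.59729112   63.69704776] [ 0.64957202 -2.63269404  1.55879857] 7.793973769522742 30.00608593225479
```

View pics/t2.png

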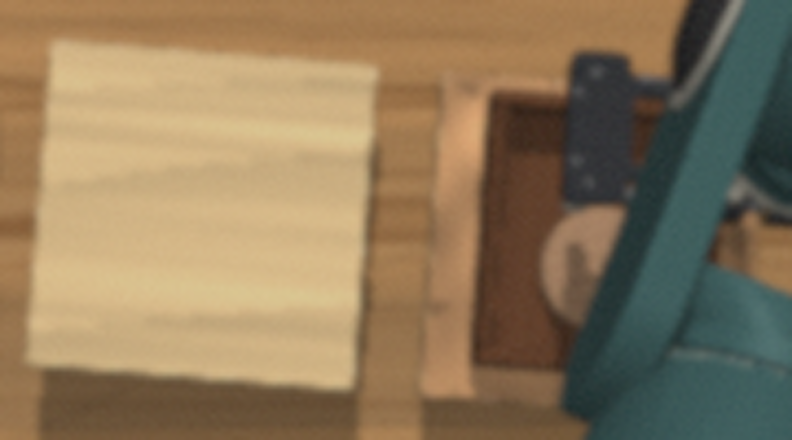

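The tray is on the cork with its left edge at crop (480,230). The arm hides the rest, so I'll release a little, rise and step aside to measure.

{"name": "jog_arm", "arguments": {
  "rows": [
    {"hand": 0.15, "linear": [0, 0, 0], "yaw": 0},
    {"hand": 0.25, "linear": [0, 0, 0], "yaw": 0},
    {"hand": 0.25, "linear": [0, 0, 0], "yaw": 0},
    {"hand": 0.25, "linear": [0, 0, 2], "yaw": 0},
    {"hand": 0.25, "linear": [0, 0, 5], "yaw": 0},
    {"hand": 0.25, "linear": [0, 0, 10], "yaw": 0},
    {"hand": 0.25, "linear": [-3, -5, 10], "yaw": 0},
    {"hand": 0.25, "linear": [-6, -10, 10], "yaw": 0},
    {"hand": 0.25, "linear": [-10, -15, 10], "yaw": 0},
    {"hand": 0.25, "linear": [-13, -20, 10], "yaw": 0}
  ]
}}

```text
time: 9.52
eef_pos: [432.6, -422.5, 165.6]
orientation: [3.138, -0.123, 0.002]
ft_force: [0.9, 0.6, 1.0]
gripper_width: 23.1
grasp_force: 0.0
```

Run:
```python
from h import *
print(manip.state()["eef_pos"])
im,h,t,c=look("t3",(325,415))
cv2.imwrite("pics/t3c.png",cv2.resize(im[130:230,235:415],None,fx=4.4,fy=4.4,interpolation=cv2.INTER_CUBIC))
```

```text
[ 432.60423711 -422.54676505  165.59899259]
tray [ 528.6 -158.7  121.1  141.3   -4.3]
```

View pics/t3c.png

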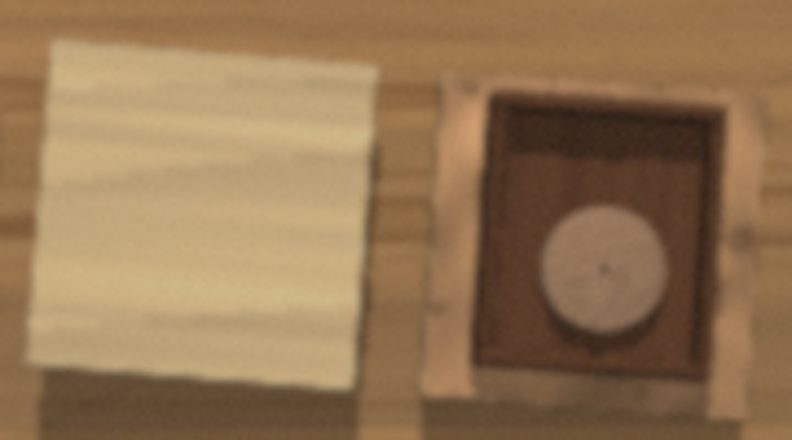

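The tray sits on the cork with corners at (490,94), (727,106), (710,378) and (475,364), the disc in it at (603,268). Now a finer centring check.

Run:
```python
from h import *
f=lambda q:np.array(q)/4.4+[235,130]-.4
for n,q,z in [("cork",[(440,72),(767,92),(745,418),(424,396)],45),("tray",[(489,92),(727,105),(710,380),(474,366)],81)]:
    p=ray("top",f(q),z)[:,:2];(x,y),s,a=cv2.minAreaRect(np.float32(p)); print(n,np.round(p.mean(0),1),np.round(s,1),round((a+45)%90-45,2))
im=manip.grab_frame("top");h=cv2.cvtColor(im,cv2.COLOR_BGR2HSV)
pl=roi(cv2.inRange(h,(0,0,165),(40,125,255)),238,328,132,226); print("plain",rect(cv2.morphologyEx(pl,cv2.MORPH_OPEN,np.ones((3,3))),45)[0])
b=roi(cv2.inRange(h,(100,120,40),(130,255,255)),140,240,120,225); print("blue",rect(b,45)[0])
# edge columns/rows along scan lines of brightness, subpixel look
g=cv2.GaussianBlur(im,(3,3),0).astype(int)
for r in (165,180,195): print(r,[tuple(g[r,c]) [2] for c in range(326,412)])
```

```text
cork [ 530.1 -163.2] [171.5 171. ] -3.84
tray [ 530.9 -159.9] [121.1 140.2] -3.91
plain [548.9  42.  172.9 171.7  -4.7]
blue [561.2 245.6 166.  166.1  -4.8]
165 [np.int64(149), np.int64(149), np.int64(149), np.int64(149), np.int64(150), np.int64(149), np.int64(145), np.int64(145), np.int64(157), np.int64(174), np.int64(185), np.int64(187), np.int64(187), np.int64(187), np.int64(188), np.int64(190), np.int64(189), np.int64(178), np.int64(148), np.int64(107), np.int64(81), np.int64(77), np.int64(79), np.int64(77), np.int64(75), np.int64(76), np.int64(77), np.int64(78), np.int64(78), np.int64(79), np.int64(80), np.int64(81), np.int64(81), np.int64(81), np.int64(80), np.int64(78), np.int64(74), np.int64(70), np.int64(68), np.int64(66), np.int64(65), np.int64(67), np.int64(70), np.int64(70), np.int64(69), np.int64(69), np.int64(68), np.int64(66), np.int64(65), np.int64(64), np.int64(66), np.int64(68), np.int64(70), np.int64(71), np.int64(70), np.int64(69), np.int64(70), np.int64(71), np.int64(70), np.int64(68), np.int64(64), np.int64(63), np.int64(64), np.int64(65), np.int64(65), np.int64
[... 2130 characters left out ...]
(143), np.int64(142), np.int64(142), np.int64(144), np.int64(146), np.int64(148), np.int64(149), np.int64(148), np.int64(147), np.int64(145), np.int64(143), np.int64(141), np.int64(140), np.int64(141), np.int64(143), np.int64(144), np.int64(143), np.int64(141), np.int64(139), np.int64(135), np.int64(128), np.int64(115), np.int64(101), np.int64(93), np.int64(91), np.int64(90), np.int64(89), np.int64(84), np.int64(74), np.int64(66), np.int64(67), np.int64(76), np.int64(84), np.int64(95), np.int64(111), np.int64(127), np.int64(139), np.int64(145), np.int64(146), np.int64(146), np.int64(147), np.int64(149), np.int64(150), np.int64(150), np.int64(149), np.int64(149), np.int64(149), np.int64(148)]
```

Run:
```python
from h import *
for r,l,R in [(165,344.7,398.8),(180,343.4,398.0),(195,342.2,397.8)]:
    a=ray("top",[(l,r)],45)[0];b=ray("top",[(R,r)],81)[0]; print(np.round(a[:2],1),np.round(b[:2],1),"w",round(a[1]-b[1],1),"mid",(np.round((a+b)/2,1))[:2])
f=lambda q:np.array(q)/4.4+[235,130]-.4
p=ray("top",f([(440,72),(767,92),(745,418),(424,396)]),45)
for r in (165,180,195): # cork edges on same rows
    y=lambda A,B,x:A[1]+(x-A[0])/(B[0]-A[0])*(B[1]-A[1])
    x=ray("top",[(370,r)],45)[0][0]; print(r,round(x,1),"cork mid y",round((y(p[0],p[3],x)+y(p[1],p[2],x))/2,1))
```

```text
[ 576.6 -106.6] [ 570.9 -222.8] w 116.2 mid [ 573.8 -164.7]
[ 542.1 -103.1] [ 537.4 -220.4] w 117.3 mid [ 539.7 -161.7]
[507.7 -99.9] [ 503.9 -219.3] w 119.4 mid [ 505.8 -159.6]
165 576.3 cork mid y -166.7
180 541.7 cork mid y -164.1
195 507.2 cork mid y -161.5
```

```bash
python3 -c "
from station import manip
print(manip.job_done())"
```

```text
the job is handed in; nothing more can be done
None
```

The tray was slid flat across the gap and handed in on the cork stand with the disc still in it, within about 2 mm of centre and about 1° of square by the camera; the blank was left alone.

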